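# Nest the last screw cup into the row on the repair bench

### The arm

A 6-joint arm with a two-finger parallel gripper is mounted at the origin on the work surface. World frame = base frame: x ahead of the robot, y to its left, z up, the work surface at z = 0. Lengths are in m, angles in degrees, forces in N, time in s.
With the tool pointing down it reaches from about 0.3 to 0.75 m from the base axis. Payload 8.5 kg.
Tool frame: the origin (TCP) lies midway between the tips of the shut fingers; the grasp point (between the pads) lies 19 mm behind it (env.grasp_offset is the distance from the TCP to the grasp point, in m); z points along the fingers, y is the line along which they close (so a half turn about z gives the same grasp; the last joint's range is limited). The gripper opens to 85 mm and grips with 20 to 120 N. Pads are 22 mm wide; open, the fingers measure 114 mm over their backs; the gripper's body (76 mm by 85 mm) begins 54 mm behind the grasp point. The pads swing forward as they close: fully open they stand 13 mm farther back than shut.
Start: joints at [51.377, 21.807, 74.336, -0, 83.858, -12.336], TCP at [0.244, 0.493, 0.203] pointing down, gripper open.
Joint ranges: [-178.18, 178.18], [-50.72, 133.34], [12.68, 142.11], [-81.47, 261.47], [9.98, 163.14], [-165.26, 165.26]. Speed limits (degrees/s): [136.94, 136.94, 180, 180, 180, 180].

### API

Orientations are given as a 3x3 rotation matrix whose columns are the frame's x, y, z axes.
In Python, from rig import env gives the robot as it stands.
- The arm moves only by the tool servo_tool, never from a script. Its argument "deltas" is text: rows parted by semicolons, each of 7 numbers parted by spaces: the opening, from 0 (shut) to 1 (fully open), then the shift along the tool's x, y, z in mm, then the turn, a rotation vector about the tool's x, y, z in rad. A call has 1 to 8 rows; each row shifts and turns the commanded pose from where the row before left it, along the tool's axes as they then stand; what a row does not reach is not made up. A row lasts 1/12 s, in which the tool goes at most 41.7 mm and 7.16 degrees, less where a joint would pass 70% of its speed; a pose out of reach is approached as far as the arm can. A call is refused whole if a number of a shift passes 41.7 or a number of a turn 0.125, either way. A call with a gripper value outside its range is refused whole. The fingers move at their own pace and stop on an object; "newtons" is the grip in N (left out, the last holds). Time passes only in rows, so rows that do not move let the fingers close. It gives the time, the measured TCP pose, the force, the opening and the grip force at its end, in the units of the state.
- env.observe(): the state, without advancing time (a new reading comes with each control period).
- env.get_image(name): name is "side" or "top"; returns a dict with "img" (384x512x3 uint8, red, green, blue), "depth" (384x512 float32, m along the optical axis (not along the pixel's ray), 0 where there is no reading), "camera_matrix" (3x3 intrinsics, pixels), "world_to_cam" (4x4, takes a point from world to camera coordinates). Camera axes: x right, y down, z forward; pixel columns grow to the right and rows downward; lengths in m; the calibration is good to about 2 mm. A picture is of the moment at which its call begins.
- env.close_job(): hands the job in; it is judged then, once.
Trained networks look in a picture, given as the dict that the camera call returned (one of the last four; its "shot" number tells which), for a name from the list of things; names that differ only in an ending like _2 or _b are one class to them, and where a whole thing is asked for, a point or a joint stands for the part that bears it (a point fixed in the world has none). Each returns a list of dicts, best first, with "conf" (0 to 1); they miss things now and then, are a little off and sometimes report something else, mostly with a low value. They report only what shows in the picture. A call takes as long as a camera call.
- env.spot_in(name, picture): "bbox" ([centre column, centre row, width, height] in pixels, round what is visible of it).
- env.spot_point(name, picture): "uv" ([column, row] in pixels: a listed point, or the origin of a listed thing).
The state is a dict: "time_s": time; "q": joint angles; "qvel": joint speeds; "joint_efforts": joint torques, N m; "position": TCP position; "tool_rot": TCP orientation; "ft_force": force on the tool from outside, world axes, zero at the start; "wrist_torque": the same for the moment, N m; "grip_width": finger opening in m; "gripper_force": force on a finger pad.
Only numpy, scipy, OpenCV 4.12 (cv2) and the standard library are available. Lean on these libraries where they do the work, as an engineer would, in place of code of your own. Each camera call takes 0.05 s, during which the arm holds its last target. There are 200 camera calls.

### The job

Put the blue screw cup away: it stands upside down on the raised rails of the cup rack, so it has to be laid over towards the row of nested cups and brought, closed end first, fully home inside the yellow cup. Then press the whole row against the sprung red end plate for a moment, with about 10 N and never more than 25 N, and leave the three cups nested and lying in the rack by the end plate. Leave the jar, the capacitor and the screwdriver where they are.

Things in the scene. Friction and masses are not known exactly. Their poses are not given: they have to be found in the camera images.
- rack: Fixed cup rack, 100 mm wide (x), y -210 to 190. Origin: on the bench under the lane's centre. Lane along its +y to the end plate. Cups rest on two 8 mm rods at x = +-16, tops 23 mm above the bench for y -200 to 7, 14 mm beyond. Walls at x = +-47 to 50, 32 mm high. Guide rods at x = +-30 to 38, y -98 to 0, tops 37 mm; stops in front, y -106 to -98, 30 mm high, hold a standing cup's rim as it tips.
- end_plate: Red sprung plate across the end of the lane, 80 mm wide, 60 mm high. Origin: middle of the lower edge of its face towards the cups, 12 mm above the bench, at rack y = 135 at rest; axes as the rack's. It gives towards +y (at most 6 mm) against a stiff spring, about 3 N plus 8 N per mm.
- row: Two cups stuck together (grey outer, yellow inner), lying on the low rods, mouths towards the entry; free to slide. Each cup: 80 mm high, 68 mm rim, 46 mm closed end, 2.4 mm wall, inner floor 30 mm above its underside (each stands out 30 mm from the next). Origin: at bench level below the centre of the grey closed end; axes as the rack's. Cup axis leans 0.16 rad, mouth higher.
- mouth (a point): Centre of the yellow cup's open mouth (inner diameter 63 mm), about 109 mm towards the entry from the row's origin.
- seat (a point): Centre of the yellow cup's inner floor: the blue cup's closed end belongs here. Its z axis points along the cups' axis into the cup (towards the end plate, slightly down).
- row_home (a point): Point fixed in the rack, 72 mm along +y from its origin and 40 mm above the bench: the seat lies about here when the row touches the end plate.
- cup: Loose blue cup, the same shape as those in the row (80 mm high, 68 mm rim, 46 mm closed end), about 0.1 kg. It stands mouth down across the two raised rods, 120 to 160 mm from the rack's origin towards the entry. Origin: centre of the open rim; z axis: from the mouth to the closed end (up at the start).
- cup_base (a point): Centre of the outside of the blue cup's closed end, 80 mm along its z from its origin.
- flux_jar: Bystander: small closed jar, 44 mm across, 55 mm high, standing on the bench. Origin: centre of its underside.
- capacitor: Bystander: upright copper-brown can capacitor, 35 mm across, 48 mm high, standing on the bench. Origin: centre of its underside.
- driver: Bystander: screwdriver lying on the bench, 170 mm long. Origin: near its middle, x axis towards the tip.

How it is judged:
By the outcome, as a careful person would: the job done as asked, in the order asked, and still so for the second after the job is handed in, with the robot touching nothing.
It also fails if it takes over 58 s, if anything falls off the work surface, if the arm or the gripper's body presses on something with over 40 N, if the wrist force passes 120 N, or if a joint passes its speed limit or range.

## Working session

There is one attempt and no reset: what is moved stays moved. The work goes in short steps, Python scripts to look and compute and a tool call to move; the robot and the scene stay as the last step left them, time stands still between calls to the robot, and variables do not carry over. Pictures are saved under pics/ and viewed, at most 10 in all, crops included, and the job is handed in when it is done.

Besides the shell and the picture viewer there is one more tool, called in YAML: its name, and indented under it one key for each argument. servo_tool: Moves the arm, as the interface text tells. Its arguments: {"type":"object","properties":{"deltas":{"type":"string"},"newtons":{"type":"number"}},"required":["deltas"]}

```bash
mkdir -p pics; ls; cat > h.py <<'E'
import numpy as np, cv2
from rig import env
def world(p,u,v,z=None,depth=None):
    K=p["camera_matrix"];T=np.linalg.inv(p["world_to_cam"])
    r=np.linalg.inv(K)@[u,v,1.]
    o=T[:3,3];d=T[:3,:3]@r
    if z is not None: return o+d*(z-o[2])/d[2]
    return o+d*depth
def cloud(p):
    K=p["camera_matrix"];T=np.linalg.inv(p["world_to_cam"]);D=p["depth"]
    v,u=np.mgrid[:384,:512]
    P=np.stack([(u-K[0,2])/K[0,0]*D,(v-K[1,2])/K[1,1]*D,D],-1)
    return P@T[:3,:3].T+T[:3,3]
def proj(p,X):
    c=p["world_to_cam"]@np.append(X,1);q=p["camera_matrix"]@c[:3];return q[:2]/q[2]
E
python3 - <<'E'
from h import *
np.set_printoptions(precision=4,suppress=True)
s=env.observe();print(s["tool_rot"],s["position"],s["ft_force"],s["grip_width"],env.grasp_offset)
for n in("top","side"):
    p=env.get_image(n);cv2.imwrite(f"pics/{n}0.png",p["img"][...,::-1])
    print(n,np.linalg.inv(p["world_to_cam"]))
    C=cloud(p)
    for k in("rack","end_plate","row","mouth","seat","row_home","cup","cup_base","flux_jar","capacitor","driver"):
        r=env.spot_point(k,p)
        for a in r[:2]:
            u,v=a["uv"]; i,j=int(np.clip(round(v),0,383)),int(np.clip(round(u),0,511))
            print(k,round(a["conf"],2),np.round(a["uv"],1),C[i,j])
E
```

```text
pics
[[-0.8966  0.4429 -0.0009]
 [ 0.4429  0.8966 -0.0012]
 [ 0.0003 -0.0014 -1.    ]] [0.2434 0.4928 0.2022] [ 0.4011 -0.3665 -0.7518] 0.08528453798956714 0.0187
top [[-0.0169 -0.9971  0.0742  0.5465]
 [-0.9996  0.0153 -0.0219  0.0311]
 [ 0.0207 -0.0745 -0.997   0.7534]
 [ 0.      0.      0.      1.    ]]
rack 0.72 [238.4 198.3] [0.5916 0.0567 0.0186]
end_plate 0.84 [180.4 214. ] [0.5595 0.1696 0.0577]
row 0.8 [181.9 215.2] [0.5574 0.1653 0.0594]
mouth 0.86 [229.1 201.8] [0.5837 0.0758 0.0147]
seat 0.61 [209.  209.8] [0.566  0.1108 0.0742]
row_home 0.8 [202.8 208. ] [0.57   0.1224 0.0726]
row_home 0.5 [231.  200.4] [0.5876 0.0713 0.0192]
cup 0.71 [311.5 180.4] [ 0.6178 -0.0844  0.1039]
cup 0.6 [307.  181.8] [ 0.6143 -0.0752  0.1025]
cup_base 0.56 [310.9 181.2] [ 0.6159 -0.0824  0.1044]
flux_jar 0.81 [268.9 125.6] [ 0.7338 -0.009   0.0563]
capacitor 0.52 [203.6 155.4] [0.6784 0.1235 0.0456]
capacitor 0.34 [238.8 201.3] [0.5853 0.0547 0.0184]
driver 0.63 [242.  261.3] [0.461  0.0501 0.0163]
side [[ 0.9696 -0.182   0.1635  0.4951]
 [-0.2441 -0.7645  0.5965 -0.365 ]
 [ 0.0164 -0.6183 -0.7857  0.6098]
 [ 0.      0.      0.      1.    ]]
rack 0.91 [251.  215.5] [0.5917 0.0427 0.0015]
rack 0.38 [222.7 171. ] [0.5523 0.1224 0.063 ]
end_plate 0.79 [221.7 163.5] [0.5543 0.1458 0.0587]
row 0.73 [224.3 170.3] [0.5546 0.123  0.0648]
mouth 0.81 [246.1 191.4] [0.5932 0.0945 0.0201]
mouth 0.43 [328.5 221.2] [ 0.728  -0.0253  0.0344]
seat 0.68 [232.5 179.1] [0.5647 0.0904 0.0711]
row_home 0.85 [233.9 178.1] [0.5691 0.0923 0.0708]
cup 0.59 [280.1 266. ] [ 0.6043 -0.1114  0.0696]
cup_base 0.74 [289.7 241.9] [ 0.6256 -0.089   0.1016]
flux_jar 0.84 [326.1 223. ] [ 0.7254 -0.0246  0.0274]
capacitor 0.67 [281.4 175.1] [0.6781 0.1225 0.0173]
driver 0.88 [187.5 227.6] [0.4641 0.0301 0.0218]
```

View pics/top0.png

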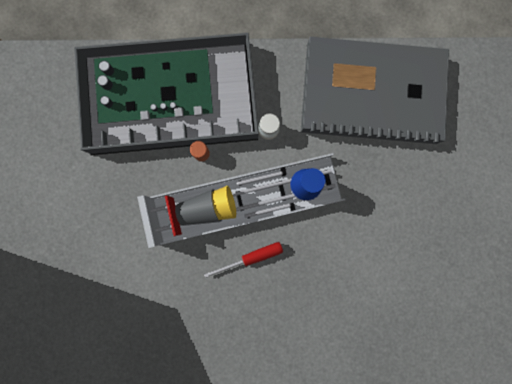

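View pics/side0.png

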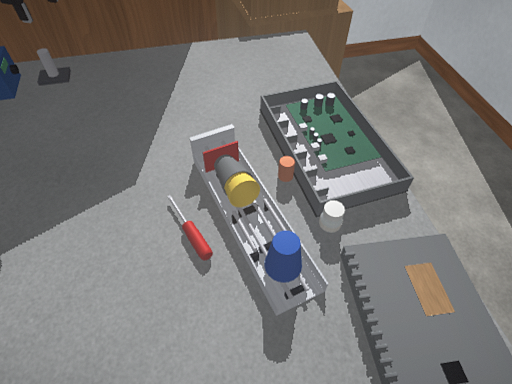

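The top view shows the blue cup at (310,183), the yellow mouth near (233,203), the red plate at (173,215), the jar at (269,125), the capacitor at (199,150) and the screwdriver at (245,260). The side view agrees. Next I'll fit the rack frame and the cup.

```bash
python3 - <<'E'
from h import *
from scipy.optimize import least_squares
np.set_printoptions(precision=4,suppress=True)
tops=env.get_image("top");sid=env.get_image("side")
H={}
for n,p in(("top",tops),("side",sid)):
    C=cloud(p);hsv=cv2.cvtColor(p["img"],cv2.COLOR_RGB2HSV);h,s,v=[hsv[...,i].astype(int) for i in range(3)]
    ok=(p["depth"]>0)&(C[...,0]>.4)&(C[...,0]<.75)&(abs(C[...,1])<.25)
    blue=C[ok&(h>105)&(h<130)&(s>120)&(C[...,2]>.02)];top=blue[blue[:,2]>.098]
    print(n,"blue top",len(top),top.mean(0) if len(top) else 0,(top.min(0)+top.max(0))/2, "max z",np.percentile(blue[:,2],98))
    # circle/cone fit: radius at height above 23mm
    f=lambda q:np.hypot(blue[:,0]-q[0],blue[:,1]-q[1])-(.034-.011*(blue[:,2]-.023)/.08)
    side=blue[(blue[:,2]<.097)];g=lambda q:np.hypot(side[:,0]-q[0],side[:,1]-q[1])-(.034-.011*(side[:,2]-.023)/.08)
    print(" cone fit",least_squares(g,[.61,-.08],loss="soft_l1",f_scale=.002).x,len(side))
    red=C[ok&((h<6)|(h>174))&(s>150)&(C[...,1]>.12)]
    print(" red",red.min(0),red.max(0),red.mean(0))
    w=C[ok&(s<60)&(v>100)&(C[...,2]>.026)&(C[...,2]<.038)]
    w=C[ok&(s<70)&(C[...,2]>.027)&(C[...,2]<.037)]
    H[n]=w
    yel=C[ok&(h>18)&(h<35)&(s>120)];print(" yel",yel.min(0),yel.max(0))
# triangulate the points
from itertools import product
for k in("rack","end_plate","row","mouth","seat","row_home","cup","cup_base"):
    a,b=env.spot_point(k,tops),env.spot_point(k,sid)
    if not a or not b: print(k,"missing");continue
    P=[q["camera_matrix"]@q["world_to_cam"][:3] for q in(tops,sid)]
    X=cv2.triangulatePoints(P[0],P[1],np.array(a[0]["uv"],float).reshape(2,1),np.array(b[0]["uv"],float).reshape(2,1)).ravel()
    X=X[:3]/X[3];print(k,X,"reproj",proj(tops,X)-a[0]["uv"])
# wall fit: two parallel lines at local x=+-48.5, yaw unknown
w=np.vstack([H["top"],H["side"]])
best=None
for th in np.radians(np.arange(5,25,.25)):
    n=np.array([np.cos(th),np.sin(th)])
    d=w[:,:2]@n
    for c in np.arange(.5,.68,.001):
        sc=(np.minimum(abs(d-c-.0485),9)<.002).sum()*1.,(abs(d-c+.0485)<.002).sum()*1.
        m=min(sc)
        if best is None or m>best[0]: best=(m,np.degrees(th),c,sc)
print(best)
E
```

```text
top blue top 485 [ 0.6169 -0.0843  0.1029] [ 0.6164 -0.0846  0.1023] max z 0.10490882181657897
 cone fit [ 0.6176 -0.0852] 356
 red [0.5193 0.1755 0.0141] [0.5954 0.1954 0.0759] [0.5571 0.1849 0.0536]
 yel [0.5484 0.0626 0.0026] [0.6186 0.1079 0.0834]
side blue top 577 [ 0.6181 -0.0899  0.1021] [ 0.6185 -0.089   0.1017] max z 0.10375151472769192
 cone fit [ 0.6188 -0.0877] 871
 red [0.5223 0.1747 0.0514] [0.5961 0.1924 0.0739] [0.5643 0.1843 0.0693]
 yel [0.5487 0.0586 0.0081] [0.6177 0.1331 0.0806]
rack [ 0.5939  0.055  -0.0193] reproj [ 0.0713 -0.5142]
end_plate [0.5594 0.1754 0.021 ] reproj [ 0.1195 -1.013 ]
row [0.5582 0.1777 0.003 ] reproj [ 0.1326 -1.1203]
mouth [0.5824 0.0696 0.0425] reproj [ 0.1473 -1.0683]
seat [0.574  0.1204 0.0343] reproj [ 0.0213 -0.174 ]
row_home [0.5689 0.1236 0.0298] reproj [ 0.2741 -2.0358]
cup [ 0.6206 -0.0865  0.0255] reproj [-0.2675  1.8701]
cup_base [ 0.617  -0.0853  0.1069] reproj [-0.0407  0.2493]
(np.float64(633.0), np.float64(12.5), np.float64(0.5840000000000001), (np.float64(634.0), np.float64(633.0)))
```

```bash
cat >> h.py <<'E'
from scipy.spatial.transform import Rotation as R
np.set_printoptions(precision=4,suppress=True)
XR=np.array([.9763,.2164,0]);YR=np.array([-.2164,.9763,0]);Z=np.array([0,0,1.])
O=.584*XR-.079*YR                       # rack origin
def rk(x,y,z): return O+x*XR+y*YR+z*Z
def inr(P): d=np.array(P)-O; return np.array([d@XR,d@YR,d@Z])*1e3
def rot(a):                              # a: deg from horizontal(+y) downwards
    a=np.radians(a); z=np.cos(a)*YR-np.sin(a)*Z; return np.c_[np.cross(XR,z),XR,z]
def grasp(g,a): r=rot(a); return g+.0187*r[:,2],r
def rows(p,r,n,op,start=None):
    s=env.observe(); P,Q=(s["position"],s["tool_rot"]) if start is None else start
    P=np.array(P);Q=np.array(Q); P0,Q0=P.copy(),Q.copy(); w=R.from_matrix(Q0.T@r).as_rotvec()
    out=[]
    for i in range(1,n+1):
        Pt=P0+(p-P0)*i/n; Qt=Q0@R.from_rotvec(w*i/n).as_matrix()
        t=np.round(Q.T@(Pt-P)*1e3,1); v=np.round(R.from_matrix(Q.T@Qt).as_rotvec(),3)
        out.append(f"{op} "+" ".join(f"{q:g}" for q in [*t,*v])); P=P+Q@t/1e3; Q=Q@R.from_rotvec(v).as_matrix()
    for i in range(0,n,8): print("; ".join(out[i:i+8]))
    return P,Q
E
python3 - <<'E'
from h import *
print("cup",inr([.618,-.0862,.103]))
cup=rk(0,-.139,.073)
p,r=grasp(cup,22); pre=p-r[:,2]*.13
print(pre)
st=rows(pre+.06*Z,r,24,1)
print("--");rows(pre,r,2,1,st);print('--');rows(p,r,5,1,(pre,r))
E
```

```text
cup [   0.7052 -138.893   103.    ]
[ 0.6397 -0.1872  0.1147]
1 -27.4 -18.1 1.2 -0.022 0.046 0.033; 1 -27.9 -17.2 -0.5 -0.022 0.046 0.032; 1 -28.4 -16.3 -2.2 -0.022 0.046 0.033; 1 -28.8 -15.2 -3.8 -0.022 0.046 0.033; 1 -29.1 -14.2 -5.5 -0.022 0.046 0.032; 1 -29.2 -13.2 -7.1 -0.022 0.046 0.033; 1 -29.3 -12 -8.7 -0.022 0.046 0.033; 1 -29.2 -10.8 -10.4 -0.022 0.046 0.032
1 -29.1 -9.6 -11.9 -0.022 0.046 0.033; 1 -28.7 -8.4 -13.4 -0.022 0.046 0.032; 1 -28.4 -7.2 -14.9 -0.022 0.046 0.033; 1 -27.8 -5.9 -16.3 -0.022 0.046 0.033; 1 -27.2 -4.6 -17.8 -0.022 0.046 0.032; 1 -26.5 -3.4 -19 -0.022 0.045 0.033; 1 -25.7 -2 -20.3 -0.022 0.046 0.033; 1 -24.8 -0.8 -21.5 -0.022 0.046 0.032
1 -23.8 0.5 -22.6 -0.023 0.046 0.033; 1 -22.7 1.8 -23.7 -0.022 0.046 0.033; 1 -21.5 3 -24.6 -0.022 0.046 0.032; 1 -20.3 4.3 -25.5 -0.022 0.046 0.033; 1 -18.8 5.5 -26.3 -0.022 0.046 0.033; 1 -17.5 6.6 -27 -0.022 0.046 0.032; 1 -15.9 7.9 -27.6 -0.022 0.046 0.033; 1 -14.5 8.9 -28.1 -0.022 0.046 0.033
--
1 -27.8 -0 11.3 0 0 -0; 1 -27.8 -0 11.2 0 0 -0
--
1 0 0 26 0 0 0; 1 0 -0 26 0 0 0; 1 0 -0 26 0 0 0; 1 0 -0 26 0 0 0; 1 0 -0 26 0 0 0
```

servo_tool:
  deltas: "1 -27.4 -18.1 1.2 -0.022 0.046 0.033; 1 -27.9 -17.2 -0.5 -0.022 0.046 0.032; 1 -28.4 -16.3 -2.2 -0.022 0.046 0.033; 1 -28.8 -15.2 -3.8 -0.022 0.046 0.033; 1 -29.1 -14.2 -5.5 -0.022 0.046 0.032; 1 -29.2 -13.2 -7.1 -0.022 0.046 0.033; 1 -29.3 -12 -8.7 -0.022 0.046 0.033; 1 -29.2 -10.8 -10.4 -0.022 0.046 0.032"

```text
time_s: 2.77
position: [0.3762, 0.2649, 0.1939]
tool_rot: [[-0.709, 0.676, -0.2], [0.595, 0.726, 0.343], [0.378, 0.124, -0.918]]
ft_force: [2.0, 0.6, -0.3]
grip_width: 0.0854
gripper_force: 0.0
```

servo_tool:
  deltas: "1 -29.1 -9.6 -11.9 -0.022 0.046 0.033; 1 -28.7 -8.4 -13.4 -0.022 0.046 0.032; 1 -28.4 -7.2 -14.9 -0.022 0.046 0.033; 1 -27.8 -5.9 -16.3 -0.022 0.046 0.033; 1 -27.2 -4.6 -17.8 -0.022 0.046 0.032; 1 -26.5 -3.4 -19 -0.022 0.045 0.033; 1 -25.7 -2 -20.3 -0.022 0.046 0.033; 1 -24.8 -0.8 -21.5 -0.022 0.046 0.032"

```text
time_s: 3.43
position: [0.5083, 0.0378, 0.1841]
tool_rot: [[-0.414, 0.868, -0.273], [0.567, 0.481, 0.669], [0.712, 0.122, -0.692]]
ft_force: [0.6, 0.4, -0.6]
grip_width: 0.0854
gripper_force: 0.0
```

servo_tool:
  deltas: "1 -23.8 0.5 -22.6 -0.023 0.046 0.033; 1 -22.7 1.8 -23.7 -0.022 0.046 0.033; 1 -21.5 3 -24.6 -0.022 0.046 0.032; 1 -20.3 4.3 -25.5 -0.022 0.046 0.033; 1 -18.8 5.5 -26.3 -0.022 0.046 0.033; 1 -17.5 6.6 -27 -0.022 0.046 0.032; 1 -15.9 7.9 -27.6 -0.022 0.046 0.033; 1 -14.5 8.9 -28.1 -0.022 0.046 0.033"

```text
time_s: 4.1
position: [0.6399, -0.1888, 0.1744]
tool_rot: [[-0.079, 0.977, -0.2], [0.365, 0.215, 0.906], [0.928, -0.001, -0.373]]
ft_force: [0.3, -0.3, 0.4]
grip_width: 0.0853
gripper_force: 0.0
```

servo_tool:
  deltas: "1 -27.8 0 11 0 0 0; 1 -27.8 0 11 0 0 0; 1 0 0 26 0 0 0; 1 0 0 26 0 0 0; 1 0 0 26 0 0 0; 1 0 0 12 0 0 0; 1 0 0 0 0 0 0"

```text
time_s: 4.68
position: [0.6211, -0.1037, 0.0805]
tool_rot: [[-0.079, 0.976, -0.203], [0.364, 0.218, 0.906], [0.928, -0.002, -0.372]]
ft_force: [0.4, 0.1, 0.5]
grip_width: 0.0851
gripper_force: 0.0
```

```bash
python3 - <<'E'
from h import *
p=env.get_image("top");q=env.get_image("side")
cv2.imwrite("pics/a.png",np.hstack([cv2.resize(p["img"][100:292,200:400],None,fx=2,fy=2),cv2.resize(q["img"][130:322,180:380],None,fx=2,fy=2)])[...,::-1])
s=env.observe();g=s["position"]-.0187*s["tool_rot"][:,2];print(inr(g),s["ft_force"])
for n,C,i in(("top",cloud(p),p),("side",cloud(q),q)):
    hsv=cv2.cvtColor(i["img"],cv2.COLOR_RGB2HSV);m=(hsv[...,0]>105)&(hsv[...,0]<130)&(hsv[...,1]>120)&(C[...,2]>.098)&(C[...,2]<.108)
    print(n,inr(C[m].mean(0)),m.sum())
E
```

```text
[   0.1985 -176.9315   88.434 ] [-0.8783  0.2221 -0.1606]
top [   0.0686 -136.6445  103.0306] 489
side [   3.2238 -141.0481  102.2987] 468
```

View pics/a.png

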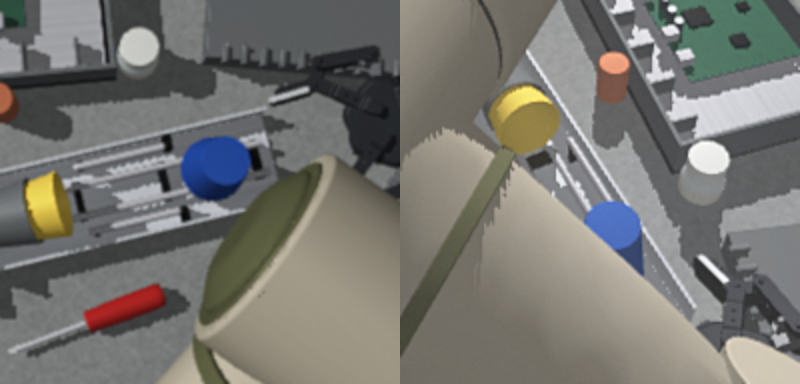

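The gripper stands behind the cup (crop, cup at (215,165)), and its far finger at (290,95) clears the cup. I'll advance and close.

servo_tool:
  deltas: "1 0 0 20 0 0 0; 1 0 0 20 0 0 0; 1 0 0 1 0 0 0; 1 0 0 0 0 0 0; 0.5 0 0 0 0 0 0; 0.5 0 0 0 0 0 0; 0.5 0 0 0 0 0 0"
  newtons: 25

```text
time_s: 5.37
position: [0.6139, -0.0702, 0.066]
tool_rot: [[-0.081, 0.977, -0.199], [0.367, 0.215, 0.905], [0.927, 0.001, -0.376]]
ft_force: [-0.4, -0.5, -0.0]
grip_width: 0.0517
gripper_force: 0.0
```

servo_tool:
  deltas: "0 0 0 0 0 0 0; 0 0 0 0 0 0 0; 0 0 0 0 0 0 0; 0 0 0 0 0 0 0; 0 0 0 0 0 0 0"
  newtons: 25

```text
time_s: 5.78
position: [0.6137, -0.0693, 0.0661]
tool_rot: [[-0.081, 0.976, -0.2], [0.366, 0.216, 0.905], [0.927, 0.0, -0.375]]
ft_force: [0.1, -0.5, 2.7]
grip_width: 0.0441
gripper_force: 23.5
```

```bash
python3 - <<'E'
from h import *
p=env.get_image("top");q=env.get_image("side")
cv2.imwrite("pics/b.png",np.hstack([cv2.resize(p["img"][120:248,250:383],None,fx=3,fy=3),cv2.resize(q["img"][170:298,230:363],None,fx=3,fy=3)])[...,::-1])
s=env.observe();g=s["position"]-.0187*s["tool_rot"][:,2];print(inr(g),inr(s["position"]),s["ft_force"])
for n,C,i in(("top",cloud(p),p),("side",cloud(q),q)):
    hsv=cv2.cvtColor(i["img"],cv2.COLOR_RGB2HSV);b=(hsv[...,0]>105)&(hsv[...,0]<130)&(hsv[...,1]>120);m=b&(C[...,2]>.098)&(C[...,2]<.112)
    print(n,inr(C[m].mean(0)),m.sum(),np.percentile(C[b][:,2],98))
E
```

```text
[   0.1214 -138.7018   73.0292] [   0.1338 -121.3651   66.0203] [ 1.1963 -1.7394  3.4004]
top [  -1.7376 -135.1936  102.9891] 488 0.10581695489236947
side [   9.9355 -137.8879  102.3989] 228 0.10377943938654231
```

View pics/b.png

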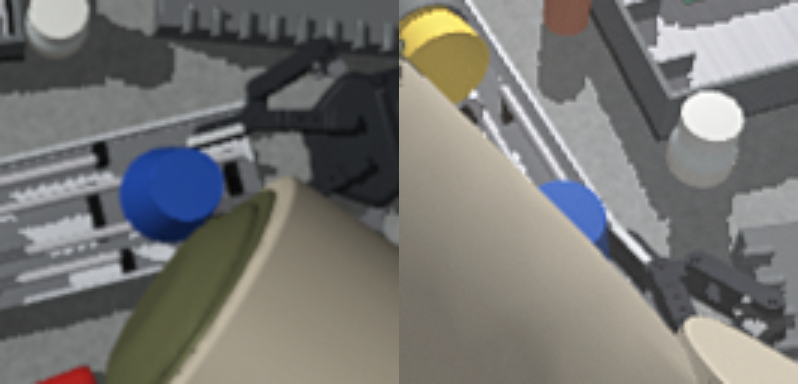

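```bash
python3 - <<'E'
from h import *
p=env.get_image("top");C=cloud(p);hsv=cv2.cvtColor(p["img"],cv2.COLOR_RGB2HSV)
b=(hsv[...,0]>105)&(hsv[...,0]<130)&(hsv[...,1]>120)
L=(C-O)@np.c_[XR,YR,Z]*1e3
for v in range(158,184,2):
    print(v,[(u,"B" if b[v,u] else ".",*L[v,u].astype(int)) for u in range(302,328,4)])
B=L[b&(L[...,2]>25)&(L[...,2]<110)]
for lo in range(30,105,10):
    m=B[(B[:,2]>lo)&(B[:,2]<lo+10)]
    if len(m)>10: print(lo+5,m[:,0].min(),m[:,0].max(),m[:,1].min(),m[:,1].max(),len(m))
E
```

```text
158 [(302, '.', np.int64(59), np.int64(-148), np.int64(-1)), (306, '.', np.int64(57), np.int64(-156), np.int64(2)), (310, '.', np.int64(55), np.int64(-164), np.int64(0)), (314, '.', np.int64(49), np.int64(-166), np.int64(30)), (318, '.', np.int64(47), np.int64(-174), np.int64(34)), (322, '.', np.int64(47), np.int64(-186), np.int64(17)), (326, '.', np.int64(47), np.int64(-197), np.int64(4))]
160 [(302, '.', np.int64(55), np.int64(-147), np.int64(0)), (306, '.', np.int64(49), np.int64(-149), np.int64(30)), (310, '.', np.int64(47), np.int64(-157), np.int64(31)), (314, '.', np.int64(47), np.int64(-169), np.int64(15)), (318, '.', np.int64(46), np.int64(-179), np.int64(5)), (322, '.', np.int64(34), np.int64(-167), np.int64(93)), (326, '.', np.int64(32), np.int64(-174), np.int64(94))]
162 [(302, '.', np.int64(47), np.int64(-140), np.int64(27)), (306, '.', np.int64(47), np.int64(-151), np.int64(15)), (310, '.', np.int64(46), np.int64(-161), np.int64(6)), (314, '.', np.int64(44), np.int64(-170), np.int64(5)), (318, '.', np.int64(33), np.int64(-160), np.int64(86)), (322, '.', np.int64(30), np.
[... 4026 characters left out ...]
np.int64(-181), np.int64(17))]
35 -32.467196242723375 31.761812489656123 -142.0457952143549 -103.60101851800108 46
45 -31.56021052061284 30.0560183051556 -141.95693263624275 -105.27081861996979 54
55 -30.251876577965938 28.3219633594259 -142.06942542822514 -106.16516974186789 45
65 -28.988939897725587 26.8541891747961 -142.21021501663938 -107.21376077456584 53
75 -27.778570781927417 25.610020944533606 -153.02101999006717 -108.41657207264974 56
85 -26.57010560585128 24.086563409031307 -151.23357641092747 -110.40907939901594 49
95 -25.898886153748688 22.59444414238691 -148.54525613577158 -111.4186894153731 56
105 -23.912922672132126 21.64231522653518 -158.30863630923025 -113.00214343940128 471
```

servo_tool:
  deltas: "0.9 0 0 0 0 0 0; 0.9 0 0 0 0 0 0; 0.9 0 0 0 0 0 0; 0.9 0 0 5 0 0 0; 0.9 0 0 7 0 0 0; 0.9 0 0 6 0 0 0; 0.9 0 0 0 0 0 0"

```text
time_s: 6.52
position: [0.6094, -0.0512, 0.0586]
tool_rot: [[-0.08, 0.976, -0.202], [0.365, 0.217, 0.905], [0.928, -0.002, -0.373]]
ft_force: [-0.5, 0.0, -0.5]
grip_width: 0.0768
gripper_force: 0.0
```

```bash
cat >> h.py <<'E'
def blue(p,z0=25,z1=115):
    C=cloud(p);hsv=cv2.cvtColor(p["img"],cv2.COLOR_RGB2HSV);L=(C-O)@np.c_[XR,YR,Z]*1e3
    b=(hsv[...,0]>105)&(hsv[...,0]<130)&(hsv[...,1]>120)&(L[...,2]>z0)&(L[...,2]<z1);return L,b
E
python3 - <<'E'
from h import *
p=env.get_image("top");L,b=blue(p)
t=L[b&(L[...,2]>98)];print("blue top",t.mean(0),len(t))
s=env.observe();print(inr(s["position"]),s["ft_force"],s["grip_width"])
f=(~b)&(L[...,0]>15)&(L[...,0]<70)&(L[...,1]>-175)&(L[...,1]<-80)&(L[...,2]>45)
F=L[f];i=np.argsort(-F[:,1])[:25];print(F[i].astype(int).tolist())
cv2.imwrite("pics/c.png",cv2.resize(p["img"][120:248,250:383],None,fx=4,fy=4)[...,::-1])
E
```

```text
blue top [   0.4098 -135.1387  103.0647] 468
[  -0.035  -103.5367   58.8602] [ 0.6678  0.1433 -0.7034] 0.07694504805258731
[[39, -134, 84], [38, -134, 81], [41, -135, 82], [43, -135, 82], [37, -135, 83], [39, -136, 82], [40, -136, 85], [42, -137, 84], [36, -137, 82], [38, -138, 84], [40, -138, 84], [42, -138, 85], [37, -139, 86], [39, -139, 87], [41, -140, 87], [46, -140, 81], [43, -140, 87], [37, -140, 77], [48, -141, 81], [37, -141, 87], [39, -141, 86], [45, -142, 83], [41, -142, 88], [42, -142, 89], [47, -142, 82]]
```

View pics/c.png

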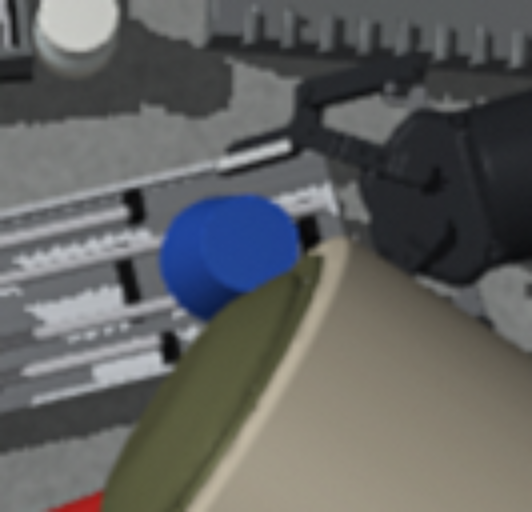

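The far finger's tip is at (225,155) in the crop, and depth puts it about 35 mm behind the reported TCP. So the first grip only pinched a chord of the cup; I'll advance another 20 mm and grip again.

servo_tool:
  deltas: "0.9 0 0 7 0 0 0; 0.9 0 0 7 0 0 0; 0.9 0 0 6 0 0 0; 0.9 0 0 0 0 0 0; 0.6 0 0 0 0 0 0; 0.5 0 0 0 0 0 0; 0.4 0 0 0 0 0 0; 0 0 0 0 0 0 0"
  newtons: 25

```text
time_s: 7.23
position: [0.606, -0.0349, 0.0518]
tool_rot: [[-0.081, 0.976, -0.2], [0.366, 0.216, 0.905], [0.927, 0.0, -0.375]]
ft_force: [0.4, 0.8, 1.3]
grip_width: 0.0564
gripper_force: 26.3
```

servo_tool:
  deltas: "0 0 0 0 0 0 0; 0 0 0 0 0 0 0; 0 0 0 0 0 0 0"
  newtons: 25

```text
time_s: 7.48
position: [0.606, -0.0348, 0.0517]
tool_rot: [[-0.081, 0.976, -0.2], [0.366, 0.216, 0.905], [0.927, 0.0, -0.375]]
ft_force: [0.2, -0.7, 2.1]
grip_width: 0.0563
gripper_force: 26.4
```

```bash
cat >> h.py <<'E'
def rows_g(G1,a1,n,op,d,start=None):
    "move keeping the grasp point G=TCP-d*z on a straight line while tilting to a1"
    s=env.observe(); P,Q=(s["position"],s["tool_rot"]) if start is None else start
    P=np.array(P);Q=np.array(Q);G0=P-d*Q[:,2];Q0=Q.copy();w=R.from_matrix(Q0.T@rot(a1)).as_rotvec();out=[]
    for i in range(1,n+1):
        Qt=Q0@R.from_rotvec(w*i/n).as_matrix();Pt=G0+(G1-G0)*i/n+d*Qt[:,2]
        t=np.round(Q.T@(Pt-P)*1e3,1);v=np.round(R.from_matrix(Q.T@Qt).as_rotvec(),3)
        out.append(f"{op} "+" ".join(f"{q:g}" for q in [*t,*v]));P=P+Q@t/1e3;Q=Q@R.from_rotvec(v).as_matrix()
    for i in range(0,n,8): print("; ".join(out[i:i+8]))
    return P,Q
E
python3 - <<'E'
from h import *
s=env.observe();P=s["position"];r=s["tool_rot"];print(inr(P))
d=(inr(P)[1]+135)/1e3/np.dot(r[:,2],YR);print("d",d,"G",inr(P-d*r[:,2]))
G=P-d*r[:,2];up=rk(0,-.135,G@Z+.032)
st=rows_g(up,22,2,0,d);print('--')
st=rows_g(rk(0,-.130,.100),121,16,0,d,st);print('--')
rows_g(rk(0,-.130,.055),121,4,0,d,st)
E
```

```text
[  0.1074 -86.0943  51.6908]
d 0.05274771514850792 G [   0.0778 -135.       71.4527]
0 14.8 -0.1 -6 0 0 -0; 0 14.9 -0 -6 0.001 0 -0
--
0 -5.8 -0 0.1 -0 -0.108 0; 0 -5.7 -0 0 -0 -0.108 0; 0 -5.7 -0 0.1 -0 -0.108 0; 0 -5.6 -0 0.1 -0 -0.108 0; 0 -5.6 -0 0 -0 -0.108 0; 0 -5.6 -0 0.1 -0 -0.108 0; 0 -5.5 -0 0 -0 -0.108 0; 0 -5.5 -0 0.1 -0 -0.108 0
0 -5.5 -0 -0 -0 -0.108 0; 0 -5.4 -0 -0.1 -0 -0.108 0; 0 -5.4 -0 -0 -0 -0.108 0; 0 -5.4 -0 -0.1 -0 -0.108 0; 0 -5.3 -0 -0.1 -0 -0.108 0; 0 -5.4 -0 -0.2 -0 -0.108 0; 0 -5.3 -0 -0.2 -0 -0.108 0; 0 -5.3 -0 -0.2 -0 -0.108 0
--
0 5.8 -0 9.6 -0 0 0; 0 5.8 -0 9.7 -0 0 0; 0 5.8 -0 9.6 -0 0 0; 0 5.8 -0 9.6 -0 0 0
```

servo_tool:
  deltas: "0 0 0 0 0 0 0; 0 7 0 -3 0 0 0; 0 8 0 -3 0 0 0; 0 8 0 -3 0 0 0; 0 7 0 -3 0 0 0; 0 0 0 0 0 0 0"
  newtons: 40

```text
time_s: 7.98
position: [0.6064, -0.0348, 0.0858]
tool_rot: [[-0.084, 0.976, -0.199], [0.367, 0.216, 0.905], [0.926, 0.002, -0.377]]
ft_force: [-0.9, 0.4, -0.5]
grip_width: 0.0558
gripper_force: 41.7
```

```bash
python3 - <<'E'
from h import *
p=env.get_image("top");L,b=blue(p,25,160)
t=L[b];z=np.percentile(t[:,2],90);print("blue top",t[t[:,2]>z-6].mean(0),z)
s=env.observe();print(inr(s["position"]),s["ft_force"],s["grip_width"])
E
```

```text
blue top [  -0.5445 -134.8725  137.182 ] 138.30937790462363
[  0.2891 -86.0666  84.8996] [-0.6533 -0.3103 -0.7263] 0.0554867572351098
```

servo_tool:
  deltas: "0 -5.8 0 0.1 0 -0.108 0; 0 -5.7 0 0 0 -0.108 0; 0 -5.7 0 0.1 0 -0.108 0; 0 -5.6 0 0.1 0 -0.108 0; 0 -5.6 0 0 0 -0.108 0; 0 -5.6 0 0.1 0 -0.108 0; 0 -5.5 0 0 0 -0.108 0; 0 -5.5 0 0.1 0 -0.108 0"

```text
time_s: 8.7
position: [0.6124, -0.0641, 0.0521]
tool_rot: [[-0.205, 0.976, -0.067], [0.928, 0.216, 0.305], [0.312, 0.001, -0.95]]
ft_force: [0.9, 0.4, -1.4]
grip_width: 0.0555
gripper_force: 41.9
```

servo_tool:
  deltas: "0 -5.5 0 0 0 -0.108 0; 0 -5.4 0 -0.1 0 -0.108 0; 0 -5.4 0 0 0 -0.108 0; 0 -5.4 0 -0.1 0 -0.108 0; 0 -5.3 0 -0.1 0 -0.108 0; 0 -5.4 0 -0.2 0 -0.108 0; 0 -5.3 0 -0.2 0 -0.108 0; 0 -5.3 0 -0.2 0 -0.108 0"

```text
time_s: 9.37
position: [0.6215, -0.1038, 0.0555]
tool_rot: [[-0.185, 0.976, 0.114], [0.834, 0.217, -0.507], [-0.519, 0.001, -0.855]]
ft_force: [-0.0, -0.1, -1.4]
grip_width: 0.0556
gripper_force: 42.0
```

```bash
python3 - <<'E'
from h import *
s=env.observe();P=s["position"];r=s["tool_rot"]
print(inr(P),"G",inr(P-.0527*r[:,2]),"angle",np.degrees(np.arctan2(-r[2,2],r[:,2]@YR)),s["ft_force"],s["grip_width"])
p=env.get_image("top");q=env.get_image("side")
for i in(p,q):
    L,b=blue(i,25,160);t=L[b];print(t.min(0),t.max(0),len(t))
cv2.imwrite("pics/d.png",np.hstack([cv2.resize(p["img"][100:260,200:360],None,fx=2.5,fy=2.5),cv2.resize(q["img"][150:310,200:360],None,fx=2.5,fy=2.5)])[...,::-1])
E
```

```text
[   0.3033 -156.8391   55.4947] G [   0.2262 -129.4696  100.5301] angle 121.28840823454851 [-0.0418 -0.0898 -1.4402] 0.05558268966203162
[ -31.9966 -172.3418  105.3057] [  31.9106 -113.6392  157.2088] 963
[-420.3726 -180.9014   25.2583] [ 47.64   723.2873 149.1287] 2191
```

View pics/d.png

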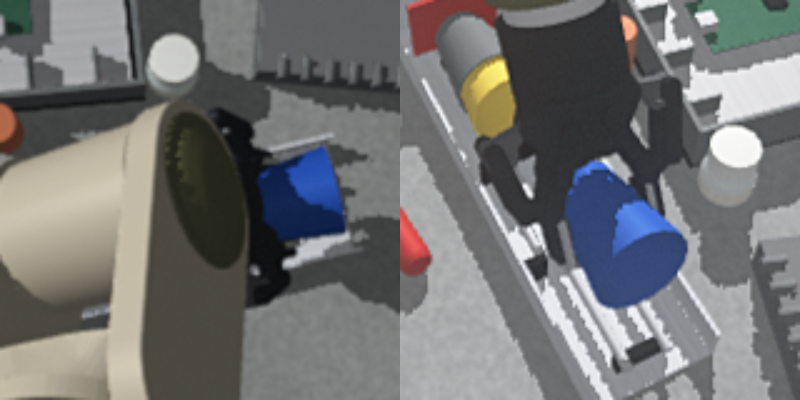

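```bash
python3 - <<'E'
from h import *
p=env.get_image("top")
L,b=blue(p,60,170);t=L[b]
for y in range(-176,-110,8):
    m=t[abs(t[:,1]-y)<4]
    if len(m)>5: print(y,"zmax",np.percentile(m[:,2],95),"x at top",m[m[:,2]>np.percentile(m[:,2],90),0].mean(),"xr",m[:,0].min(),m[:,0].max())
q=env.get_image("side");L,b=blue(q,60,170);b&=(abs(L[...,0])<60)&(L[...,1]<-100);t=L[b]
rim=t[t[:,1]<-155];print(rim.min(0),rim.max(0))
for z in range(65,150,10):
    m=t[abs(t[:,2]-z)<5]
    if len(m)>5:print(z,m[:,1].min(),m[:,0].min(),m[:,0].max())
E
```

```text
-168 zmax 142.46970708518393 x at top -3.5197840242709626 xr -32.84123185441785 30.997917720841365
-160 zmax 140.70400790110426 x at top 0.16489043166343553 xr -31.5838321321524 29.923921463834073
-152 zmax 138.26663494456665 x at top -0.2036258768303775 xr -31.16870033430903 27.807789069067542
-144 zmax 136.08844319591785 x at top -1.334167959516132 xr -30.358493744482548 26.79598985210164
-136 zmax 133.6298999567396 x at top -0.8587044207425113 xr -29.060506903360068 26.483060454435602
-128 zmax 131.51403903185783 x at top -1.6503578985156082 xr -28.60032279273845 26.59997200739447
-120 zmax 128.8981162790998 x at top -2.3557233251083063 xr -21.87796261888241 21.753719269657353
-112 zmax 154.85763700951335 x at top -16.567563210217692 xr -16.567563210217692 18.951331468845343
[ -33.7016 -182.032    74.9561] [  31.6343 -155.0065  142.9363]
75 -182.03201529423723 -14.747740273601721 17.072068061942428
85 -181.34776039065505 -25.4536434365692 25.388661623607693
95 -179.90091354819606 -29.41208693336938 38.94412790632027
105 -177.99182500669912 -31.040275406660207 33.56015072538219
115 -177.0376822800142 -33.70163914404665 31.634272557946463
125 -175.60029539859028 -31.425423336207896 28.989260306494224
135 -173.93770935467543 -26.2404717902468 22.916509538603922
145 -173.5366808658952 -24.010889325582053 11.456932883496108
```

The side crop shows the blue cup held with its mouth towards the entry, with the rim centre near rack (−177, z 108). It's laid over as wanted, so I'll lower it onto the rods.

servo_tool:
  deltas: "0 6.2 0 10.3 0 0 0; 0 6.2 0 10.3 0 0 0; 0 6.2 0 10.3 0 0 0; 0 4.2 0 7 0 0 0; 0 1 0 1.7 0 0 0; 0 0 0 0 0 0 0"

```text
time_s: 10.07
position: [0.6208, -0.1042, 0.0075]
tool_rot: [[-0.186, 0.976, 0.109], [0.837, 0.216, -0.503], [-0.514, -0.002, -0.858]]
ft_force: [-0.2, -0.2, 0.1]
grip_width: 0.0554
gripper_force: 42.1
```

servo_tool:
  deltas: "0 1 0 1.7 0 0 0; 0 0 0 0 0 0 0; 0 1 0 1.7 0 0 0; 0 0 0 0 0 0 0"

```text
time_s: 10.4
position: [0.6213, -0.104, 0.0048]
tool_rot: [[-0.185, 0.976, 0.111], [0.837, 0.216, -0.503], [-0.515, 0.0, -0.857]]
ft_force: [-0.2, -0.4, -1.3]
grip_width: 0.0556
gripper_force: 42.1
```

servo_tool:
  deltas: "0 0.5 0 0.9 0 0 0; 0 0 0 0 0 0 0; 0 0.5 0 0.9 0 0 0; 0 0 0 0 0 0 0"

```text
time_s: 10.73
position: [0.6212, -0.1041, 0.0026]
tool_rot: [[-0.185, 0.976, 0.111], [0.837, 0.216, -0.503], [-0.515, -0.0, -0.857]]
ft_force: [-0.1, -0.2, -0.2]
grip_width: 0.0553
gripper_force: 42.1
```

servo_tool:
  deltas: "0 0.5 0 0.9 0 0 0; 0 0 0 0 0 0 0; 0 0.5 0 0.9 0 0 0; 0 0 0 0 0 0 0"

```text
time_s: 11.07
position: [0.6212, -0.1042, 0.0005]
tool_rot: [[-0.185, 0.976, 0.111], [0.837, 0.216, -0.503], [-0.515, -0.0, -0.857]]
ft_force: [-0.5, -0.0, 0.3]
grip_width: 0.0554
gripper_force: 42.1
```

servo_tool:
  deltas: "0 0.5 0 0.9 0 0 0; 0 0 0 0 0 0 0"

```text
time_s: 11.23
position: [0.6212, -0.1042, -0.0006]
tool_rot: [[-0.185, 0.976, 0.111], [0.837, 0.216, -0.503], [-0.515, -0.0, -0.857]]
ft_force: [0.6, 0.4, 0.1]
grip_width: 0.0553
gripper_force: 42.1
```

```bash
python3 - <<'E'
from h import *
s=env.observe();print(inr(s["position"]),s["ft_force"])
p=env.get_image("top");L,b=blue(p,10,120);t=L[b]
for y in range(-176,-110,8):
    m=t[abs(t[:,1]-y)<4]
    if len(m)>5: print(y,"zmax",np.percentile(m[:,2],95),len(m))
q=env.get_image("side");L,b=blue(q,8,170);b&=(abs(L[...,0])<60)&(L[...,1]<-100);t=L[b]
rim=t[t[:,1]<-165];print(np.percentile(rim,[1,99],axis=0))
E
```

```text
[  -0.0417 -157.1623   -0.5699] [0.5785 0.3673 0.0649]
-168 zmax 87.55058723531268 127
-160 zmax 86.16671373236304 136
-152 zmax 83.74156029167129 127
-144 zmax 81.20941740167537 125
-136 zmax 79.11276983616608 125
-128 zmax 76.26494532242558 110
-120 zmax 75.35215474071039 59
[[ -32.8095 -183.0291   22.0039]
 [  30.7468 -165.1375   87.6624]]
```

servo_tool:
  deltas: "0 0.5 0 0.9 0 0 0; 0 0 0 0 0 0 0; 0 0.3 0 0.5 0 0 0; 0 0 0 0 0 0 0"

```text
time_s: 11.67
position: [0.6217, -0.1044, -0.0013]
tool_rot: [[-0.185, 0.976, 0.112], [0.836, 0.216, -0.504], [-0.516, 0.001, -0.857]]
ft_force: [0.3, -0.1, 4.4]
grip_width: 0.0553
gripper_force: 42.2
```

servo_tool:
  deltas: "0 0.3 0 0.5 0 0 0; 0 0 0 0 0 0 0; 0 0 0 0 0 0 0"

```text
time_s: 11.92
position: [0.622, -0.1044, -0.0014]
tool_rot: [[-0.185, 0.976, 0.113], [0.836, 0.216, -0.504], [-0.516, 0.002, -0.856]]
ft_force: [-0.3, 0.8, 7.2]
grip_width: 0.0555
gripper_force: 42.3
```

Touched down at about 7 N. Now I'll release and back off along the tool axis.

servo_tool:
  deltas: "0.72 0 0 0 0 0 0; 0.76 0 0 0 0 0 0; 0.76 0 0 0 0 0 0; 0.76 0 0 -5 0 0 0; 0.76 0 0 -12 0 0 0; 0.76 0 0 -25 0 0 0; 0.76 0 0 -40 0 0 0; 0.76 0 0 -40 0 0 0"

```text
time_s: 12.58
position: [0.6069, -0.0419, 0.1033]
tool_rot: [[-0.186, 0.977, 0.11], [0.837, 0.215, -0.502], [-0.514, -0.002, -0.858]]
ft_force: [1.1, 0.5, 0.9]
grip_width: 0.065
gripper_force: 0.0
```

```bash
python3 - <<'E'
from h import *
s=env.observe();print(inr(s["position"]),s["ft_force"],s["grip_width"])
p=env.get_image("top");q=env.get_image("side")
L,b=blue(p,10,120);t=L[b]
for y in range(-184,-90,8):
    m=t[abs(t[:,1]-y)<4]
    if len(m)>5: print(y,"zmax",np.percentile(m[:,2],95),m[:,0].min(),m[:,0].max())
cv2.imwrite("pics/e.png",np.hstack([cv2.resize(p["img"][100:260,200:360],None,fx=2.5,fy=2.5),cv2.resize(q["img"][150:310,200:360],None,fx=2.5,fy=2.5)])[...,::-1])
E
```

```text
[ -0.5532 -93.2162 103.2737] [1.0913 0.4502 0.8524] 0.0649595783893606
-184 zmax 22.46738015306009 -18.48971581305865 18.109320108539315
-176 zmax 76.4502014407794 -31.476409700146085 31.702380681487792
-168 zmax 86.87956415373397 -30.9988624241005 32.50841307680064
-160 zmax 84.34830523392425 -29.195933415383454 31.38797612764213
-152 zmax 83.00446109209024 -29.242293862478494 30.91585356129101
-144 zmax 80.0666459644459 -26.989446774456997 29.440198241532112
-136 zmax 77.5649631591453 -26.941490811828327 28.32849679168621
-128 zmax 74.81304099670959 -25.056918993053 26.98506145687971
-120 zmax 72.38526071258366 -24.233587901336346 25.815200438198094
-112 zmax 70.24080279827042 -23.261350557534584 24.62788411575471
-104 zmax 68.2657416521796 -21.39131496053873 23.354255659831082
-96 zmax 65.25063702071031 -21.3865576667976 22.92242834180759
```

View pics/e.png

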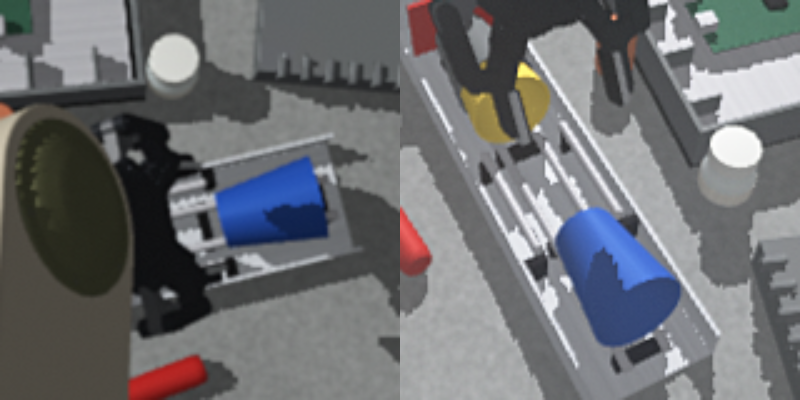

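```bash
python3 - <<'E'
from h import *
q=env.get_image("side");L,b=blue(q,-50,300)
s=env.observe();P=s["position"];r=s["tool_rot"]
C=cloud(q);T=(C-P)@r*1e3   # tool frame, mm
for v in range(192,212,2):
    print(v,[(u,*T[v,u].astype(int).tolist()) for u in range(236,256,3)])
m=(abs(T[...,0])<16)&(abs(abs(T[...,1])-40)<12)&(T[...,2]>-70)&(T[...,2]<15)
print(np.percentile(T[m],[1,50,99],axis=0),m.sum())
d=T[m];print("z hist",np.histogram(d[:,2],bins=range(-70,20,5)))
Y=cv2.cvtColor(q["img"],cv2.COLOR_RGB2HSV)
tgt=rk(0,-.225,.13)
st=rows(tgt,rot(90),9,0.62)
print('real end',inr(st[0]))
E
```

```text
192 [(236, 172, -4, 2), (239, -7, -45, -71), (242, -7, -41, -68), (245, -12, -37, -69), (248, -12, -32, -67), (251, 149, 20, 4), (254, 141, 24, 3)]
194 [(236, 164, -7, 3), (239, -1, -44, -65), (242, -6, -41, -65), (245, -11, -38, -65), (248, -12, -33, -64), (251, 146, 18, 7), (254, 141, 23, 7)]
196 [(236, 160, -9, 5), (239, 0, -45, -61), (242, -8, -43, -63), (245, -10, -38, -62), (248, -11, -34, -60), (251, 145, 17, 11), (254, 137, 21, 10)]
198 [(236, 156, -11, 8), (239, 2, -45, -56), (242, -8, -43, -59), (245, -8, -39, -57), (248, -13, -35, -58), (251, 141, 15, 13), (254, 136, 19, 14)]
200 [(236, 152, -14, 10), (239, 153, -7, 13), (242, -8, -44, -56), (245, -6, -39, -54), (248, -11, -36, -54), (251, 141, 13, 17), (254, 137, 18, 18)]
202 [(236, 147, -16, 12), (239, 147, -10, 15), (242, -8, -45, -53), (245, -8, -40, -51), (248, -12, -37, -51), (251, -12, -32, -49), (254, 151, 21, 29)]
204 [(236, 139, -19, 13), (239, 140, -13, 16), (242, -5, -45, -48), (245, -7, -41, -47), (248, -13, -38, -48), (251, -12, -33, -46), (254, 125, 13, 21)]
206 [(236, 134, -21, 14), (239, 137, -15, 19), (24
[... 318 characters left out ...]
, (245, 125, -8, 26), (248, 123, -2, 28), (251, 126, 4, 31), (254, 126, 10, 34)]
[[-13.9287 -45.7567 -69.5429]
 [ -9.0027  32.4919 -55.4029]
 [  7.7894  45.9208 -37.895 ]] 391
z hist (array([68, 69, 62, 69, 57, 47, 19,  0,  0,  0,  0,  0,  0,  0,  0,  0,  0]), array([-70, -65, -60, -55, -50, -45, -40, -35, -30, -25, -20, -15, -10,
        -5,   0,   5,  10,  15]))
0.62 -14 -0.2 5.3 0.001 0.06 0; 0.62 -14.2 -0.2 4.4 0 0.061 0; 0.62 -14.5 -0.1 3.5 0.001 0.06 0; 0.62 -14.7 -0.2 2.7 0.001 0.06 0; 0.62 -14.9 -0.2 1.7 0.001 0.06 0; 0.62 -14.9 -0.2 0.9 0 0.061 0; 0.62 -14.9 -0.1 0 0.001 0.06 0; 0.62 -14.9 -0.2 -0.9 0.001 0.06 0
0.62 -14.8 -0.2 -1.8 0 0.061 0
real end [  -0.0028 -224.9725  129.9629]
```

servo_tool:
  deltas: "0.62 -14 -0.2 5.3 0 0.06 0; 0.62 -14.2 -0.2 4.4 0 0.061 0; 0.62 -14.5 -0.1 3.5 0 0.06 0; 0.62 -14.7 -0.2 2.7 0.001 0.06 0; 0.62 -14.9 -0.2 1.7 0.001 0.06 0; 0.62 -14.9 -0.2 0.9 0 0.061 0; 0.62 -14.9 -0.1 0 0.001 0.06 0; 0.62 -14.9 -0.2 -0.9 0.001 0.06 0"

```text
time_s: 13.4
position: [0.6314, -0.1587, 0.1231]
tool_rot: [[-0.215, 0.977, 0.008], [0.975, 0.215, -0.055], [-0.055, -0.005, -0.998]]
ft_force: [0.3, -0.2, -0.4]
grip_width: 0.0525
gripper_force: 0.0
```

servo_tool:
  deltas: "0.63 -14.8 0 -1.8 0 0.06 0; 0.63 0 0 35 0 0 0; 0.63 0 0 35 0 0 0; 0.63 0 0 35 0 0 0; 0.63 0 0 17 0 0 0; 0.63 0 0 0 0 0 0"

```text
time_s: 13.9
position: [0.6314, -0.1713, -0.0011]
tool_rot: [[-0.214, 0.977, -0.013], [0.977, 0.215, 0.004], [0.007, -0.012, -1.0]]
ft_force: [-0.8, -0.1, 0.1]
grip_width: 0.0538
gripper_force: 0.0
```

```bash
python3 - <<'E'
from h import *
q=env.get_image("side")
s=env.observe();P=s["position"];r=s["tool_rot"];print(inr(P),s["ft_force"],s["grip_width"],r)
L,b=blue(q,8,170);T=(cloud(q)-P)@r*1e3
m=(abs(T[...,0])<16)&(abs(abs(T[...,1])-33)<14)&(T[...,2]>-60)&(T[...,2]<15)&~b
print("finger",np.percentile(T[m],[2,98],axis=0),"rack",np.percentile(L[m],[2,98],axis=0))
for sg in(1,-1):
    k=m&(T[...,1]*sg>0);print(sg,k.sum(),np.percentile(L[k],[2,50,98],axis=0) if k.any() else 0)
E
```

```text
[  -3.1394 -225.8114    1.9542] [-0.1109  0.068   1.2484] 0.05334009210967403 [[-0.2147  0.9766 -0.0087]
 [ 0.9767  0.2147  0.0021]
 [ 0.004  -0.008  -1.    ]]
finger [[-15.4659 -46.0972 -54.8272]
 [ 12.6679  44.6342   4.4958]] rack [[ -49.2502 -241.3054   -2.3714]
 [  41.4615 -213.0836   56.922 ]]
1 249 [[  16.6336 -241.284    -2.2146]
 [  25.3949 -232.0276   -0.4078]
 [  42.8752 -213.658    53.8006]]
-1 266 [[ -49.4689 -241.2922   -2.4056]
 [ -38.8833 -233.2283   -0.3322]
 [ -23.4509 -212.0317   57.6223]]
```

servo_tool:
  deltas: "0.63 0 3 -5 0 0 0; 0.63 8 0 0 0 0 0; 0.63 8 0 0 0 0 0; 0.63 6 0 0 0 0 0; 0.63 4 0 0 0 0 0; 0.63 4 0 0 0 0 0; 0.63 4 0 0 0 0 0; 0.63 4 0 0 0 0 0"

```text
time_s: 14.62
position: [0.6291, -0.1342, 0.0093]
tool_rot: [[-0.215, 0.977, -0.004], [0.977, 0.215, -0.0], [0.001, -0.004, -1.0]]
ft_force: [0.3, -0.8, 0.1]
grip_width: 0.0537
gripper_force: 0.3
```

servo_tool:
  deltas: "0.63 4 0 0 0 0 0; 0.63 4 0 0 0 0 0; 0.63 4 0 0 0 0 0; 0.63 4 0 0 0 0 0; 0.63 4 0 0 0 0 0; 0.63 4 0 0 0 0 0; 0.63 4 0 0 0 0 0; 0.63 4 0 0 0 0 0"

```text
time_s: 15.28
position: [0.6222, -0.1028, 0.0092]
tool_rot: [[-0.215, 0.977, -0.004], [0.977, 0.215, -0.0], [0.001, -0.004, -1.0]]
ft_force: [-0.3, -0.9, -0.5]
grip_width: 0.0537
gripper_force: 0.4
```

```bash
cat > st.py <<'E'
from h import *
import sys
s=env.observe();print("TCP",inr(s["position"]),"f rack",np.array([s["ft_force"]@XR,s["ft_force"]@YR,s["ft_force"][2]]))
p=env.get_image("top");q=env.get_image("side")
for i in(p,q):
    L,b=blue(i,8,130);b&=(abs(L[...,0])<50)&(L[...,1]>-250)&(L[...,1]<150);t=L[b];print(len(t),np.percentile(t,[1,99],axis=0).round(1).tolist())
    hsv=cv2.cvtColor(i["img"],cv2.COLOR_RGB2HSV);m=(hsv[...,0]>18)&(hsv[...,0]<35)&(hsv[...,1]>120)&(abs(L[...,0])<50)&(L[...,1]>-250)&(L[...,2]>15)
    if m.sum()>20: print(" yel",np.percentile(L[m],[2,98],axis=0).round(1).tolist())
    m=((hsv[...,0]<6)|(hsv[...,0]>174))&(hsv[...,1]>150)&(abs(L[...,0])<45)&(L[...,1]>90)
    if m.sum()>20: print(" red",np.percentile(L[m],[2,50,98],axis=0).round(1).tolist())
if len(sys.argv)>1: cv2.imwrite(sys.argv[1],np.hstack([cv2.resize(p["img"][100:260,150:350],None,fx=2,fy=2.5),cv2.resize(q["img"][120:280,180:340],None,fx=2.5,fy=2.5)])[...,::-1])
E
python3 st.py
```

```text
TCP [   1.2057 -156.0349    9.1922] f rack [-0.5034 -0.8405 -0.4714]
545 [[-22.7, -115.4, 48.6], [29.2, -61.5, 77.4]]
 yel [[-29.1, 18.4, 16.0], [29.6, 53.9, 80.1]]
 red [[-36.8, 138.0, 19.6], [-0.4, 138.7, 56.3], [37.7, 141.8, 73.8]]
453 [[-25.2, -148.8, 21.2], [30.1, -64.3, 73.3]]
```

servo_tool:
  deltas: "0.63 5 -0.1 0 0 0 0; 0.63 5 -0.1 0 0 0 0; 0.63 5 -0.1 0 0 0 0; 0.63 5 -0.1 0 0 0 0; 0.63 5 -0.1 0 0 0 0; 0.63 5 -0.1 0 0 0 0; 0.63 5 -0.1 0 0 0 0; 0.63 5 -0.1 0 0 0 0"

```text
time_s: 16.05
position: [0.6128, -0.0638, 0.0092]
tool_rot: [[-0.215, 0.977, -0.004], [0.977, 0.215, -0.0], [0.001, -0.004, -1.0]]
ft_force: [0.6, -0.4, 0.8]
grip_width: 0.0539
gripper_force: 0.3
```

servo_tool:
  deltas: "0.63 5 0 0 0 0 0; 0.63 5 0 0 0 0 0; 0.63 5 0 0 0 0 0; 0.63 5 0 0 0 0 0; 0.63 5 0 0 0 0 0; 0.63 5 0 0 0 0 0; 0.63 2 0 0 0 0 0; 0.63 0 0 0 0 0 0"

```text
time_s: 16.72
position: [0.6058, -0.0325, 0.0093]
tool_rot: [[-0.216, 0.976, -0.004], [0.976, 0.216, 0.0], [0.001, -0.004, -1.0]]
ft_force: [0.5, 0.1, -0.1]
grip_width: 0.0537
gripper_force: 0.0
```

```bash
python3 st.py pics/f.png
```

```text
TCP [  0.4681 -83.8158   9.2606] f rack [ 0.5354 -0.0051 -0.0597]
336 [[-30.6, -65.5, 49.1], [24.2, 10.9, 80.6]]
 yel [[-29.2, 18.1, 16.1], [29.6, 53.8, 79.7]]
 red [[-36.8, 138.1, 19.3], [-0.4, 138.7, 56.6], [37.6, 141.5, 73.8]]
395 [[-24.7, -77.1, 19.8], [30.8, 6.7, 68.6]]
 yel [[-30.8, 19.7, 15.3], [21.2, 64.0, 78.5]]
```

View pics/f.png

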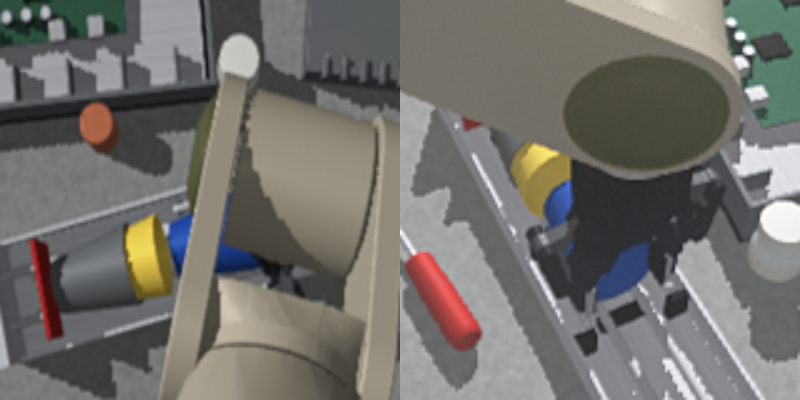

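The blue closed end (top crop (175,245)) is in line with the yellow mouth at (150,255). I'll keep pushing gently.

servo_tool:
  deltas: "0.63 4 0 0 0 0 0; 0.63 4 0 0 0 0 0; 0.63 4 0 0 0 0 0; 0.63 4 0 0 0 0 0; 0.63 4 0 0 0 0 0; 0.63 0 0 0 0 0 0"

```text
time_s: 17.32
position: [0.6014, -0.0126, 0.0093]
tool_rot: [[-0.216, 0.976, -0.004], [0.976, 0.216, 0.0], [0.001, -0.004, -1.0]]
ft_force: [0.1, 0.1, -0.5]
grip_width: 0.0539
gripper_force: 0.0
```

servo_tool:
  deltas: "0.63 4 0 0 0 0 0; 0.63 4 0 0 0 0 0; 0.63 4 0 0 0 0 0; 0.63 4 0 0 0 0 0; 0.63 4 0 0 0 0 0; 0.63 0 0 0 0 0 0"

```text
time_s: 17.82
position: [0.5972, 0.0069, 0.0093]
tool_rot: [[-0.216, 0.976, -0.004], [0.976, 0.216, 0.0], [0.001, -0.004, -1.0]]
ft_force: [-1.1, -0.0, -0.1]
grip_width: 0.0538
gripper_force: 0.0
```

```bash
python3 st.py
```

```text
TCP [  0.5286 -43.5244   9.3104] f rack [-1.0945  0.2378 -0.093 ]
92 [[-30.7, -18.9, 56.4], [-13.6, 22.6, 72.4]]
 yel [[-36.2, 5.9, 31.6], [28.1, 53.9, 467.6]]
 red [[-36.8, 138.0, 19.4], [-1.3, 138.6, 56.9], [37.8, 141.5, 73.9]]
316 [[-27.3, -37.2, 21.1], [30.8, 26.0, 69.1]]
 yel [[-36.0, -39.8, 51.0], [-3.0, 54.3, 169.7]]
 red [[-37.9, 133.6, 16.0], [-26.0, 135.5, 50.9], [-10.6, 137.9, 71.0]]
```

servo_tool:
  deltas: "0.63 3 0 0 0 0 0; 0.63 3 0 0 0 0 0; 0.63 3 0 0 0 0 0; 0.63 3 0 0 0 0 0; 0.63 3 0 0 0 0 0; 0.63 0 0 0 0 0 0"

```text
time_s: 18.42
position: [0.594, 0.0213, 0.0093]
tool_rot: [[-0.216, 0.976, -0.004], [0.976, 0.216, 0.0], [0.001, -0.004, -1.0]]
ft_force: [-0.1, 0.1, 0.4]
grip_width: 0.0539
gripper_force: 0.0
```

servo_tool:
  deltas: "0.63 1 0 0 0 0 0; 0.63 1 0 0 0 0 0; 0.63 1 0 0 0 0 0; 0.63 1 0 0 0 0 0; 0.63 0 0 0 0 0 0"

```text
time_s: 18.83
position: [0.5933, 0.0247, 0.0093]
tool_rot: [[-0.215, 0.977, -0.004], [0.977, 0.215, -0.0], [0.001, -0.004, -1.0]]
ft_force: [0.4, -0.5, 0.4]
grip_width: 0.0538
gripper_force: 0.1
```

servo_tool:
  deltas: "0.63 1 0 0 0 0 0; 0.63 1 0 0 0 0 0; 0.63 0 0 0 0 0 0"

```text
time_s: 19.08
position: [0.5929, 0.0266, 0.0093]
tool_rot: [[-0.215, 0.977, -0.004], [0.977, 0.215, -0.0], [0.001, -0.004, -1.0]]
ft_force: [0.1, -0.7, -0.3]
grip_width: 0.0537
gripper_force: 0.4
```

servo_tool:
  deltas: "0.63 1 0 0 0 0 0; 0.63 1 0 0 0 0 0; 0.63 0 0 0 0 0 0"

```text
time_s: 19.33
position: [0.5925, 0.0286, 0.0093]
tool_rot: [[-0.215, 0.977, -0.004], [0.977, 0.215, -0.0], [0.001, -0.004, -1.0]]
ft_force: [-0.7, -0.4, -0.3]
grip_width: 0.0537
gripper_force: 0.6
```

servo_tool:
  deltas: "0.63 0.7 0 0 0 0 0; 0.63 0.7 0 0 0 0 0; 0.63 0 0 0 0 0 0"

```text
time_s: 19.58
position: [0.5922, 0.0299, 0.0093]
tool_rot: [[-0.215, 0.977, -0.004], [0.977, 0.215, -0.0], [0.001, -0.004, -1.0]]
ft_force: [0.6, -1.3, 0.2]
grip_width: 0.054
gripper_force: 0.6
```

```bash
python3 st.py
```

```text
TCP [  0.6058 -19.9446   9.3301] f rack [ 0.2744 -1.3867  0.225 ]
2 [[-27.2, 22.6, 60.9], [-26.8, 24.5, 61.1]]
 yel [[-30.5, 18.7, 50.8], [-17.6, 56.5, 302.5]]
 red [[-37.0, 137.1, 19.4], [0.4, 138.7, 59.6], [37.9, 141.6, 74.1]]
358 [[-27.7, -14.3, 20.0], [30.5, 24.2, 68.0]]
 yel [[-30.9, 21.9, 48.6], [-10.8, 58.6, 69.2]]
 red [[-37.6, 133.9, 18.0], [-10.3, 135.4, 58.8], [18.7, 138.7, 72.8]]
```

servo_tool:
  deltas: "0.63 0.7 0 0 0 0 0; 0.63 0.7 0 0 0 0 0; 0.63 0.6 0 0 0 0 0; 0.63 0 0 0 0 0 0"

```text
time_s: 20.02
position: [0.5918, 0.0316, 0.0094]
tool_rot: [[-0.215, 0.977, -0.004], [0.977, 0.215, -0.001], [0.0, -0.004, -1.0]]
ft_force: [0.2, -2.2, -0.5]
grip_width: 0.0541
gripper_force: 1.4
```

servo_tool:
  deltas: "0.63 0.7 0 0 0 0 0; 0.63 0.7 0 0 0 0 0; 0.63 0.6 0 0 0 0 0; 0.63 0 0 0 0 0 0"

```text
time_s: 20.35
position: [0.5917, 0.0327, 0.0094]
tool_rot: [[-0.215, 0.977, -0.003], [0.977, 0.215, -0.002], [-0.001, -0.004, -1.0]]
ft_force: [0.0, -8.2, -0.8]
grip_width: 0.0541
gripper_force: 3.8
```

servo_tool:
  deltas: "0.63 0.5 0 0 0 0 0; 0.63 0 0 0 0 0 0; 0.63 0 0 0 0 0 0; 0.63 0 0 0 0 0 0"

```text
time_s: 20.68
position: [0.5917, 0.0329, 0.0094]
tool_rot: [[-0.215, 0.977, -0.003], [0.977, 0.215, -0.002], [-0.002, -0.004, -1.0]]
ft_force: [0.7, -8.3, -0.8]
grip_width: 0.0539
gripper_force: 4.3
```

```bash
python3 st.py
```

```text
TCP [  0.7935 -16.9711   9.3941] f rack [-1.1339 -8.245  -0.7849]Traceback (most recent call last):
  File "st.py", line 6, in <module>
    L,b=blue(i,8,130);b&=(abs(L[...,0])<50)&(L[...,1]>-250)&(L[...,1]<150);t=L[b];print(len(t),np.percentile(t,[1,99],axis=0).round(1).tolist())
                                                                                               ~~~~~~~~~~~~~^^^^^^^^^^^^^^^^^
    return _quantile_unchecked(
        a, q, axis, out, overwrite_input, method, keepdims, weights)
    return _ureduce(a,
                    func=_quantile_ureduce_func,
    ...<5 lines>...
                    overwrite_input=overwrite_input,
                    method=method)
    r = func(a, **kwargs)
    result = _quantile(arr,
                       quantiles=q,
    ...<2 lines>...
                       out=out,
                       weights=wgt)
    slices_having_nans = np.isnan(arr[-1, ...])
                                  ~~~^^^^^^^^^
IndexError: index -1 is out of bounds for axis 0 with size 0
```

servo_tool:
  deltas: "0.63 0.5 0 0 0 0 0; 0.63 0.4 0 0 0 0 0; 0.63 0 0 0 0 0 0; 0.63 0 0 0 0 0 0; 0.63 0 0 0 0 0 0"

```text
time_s: 21.2
position: [0.5917, 0.0333, 0.0094]
tool_rot: [[-0.215, 0.977, -0.003], [0.977, 0.215, -0.003], [-0.002, -0.003, -1.0]]
ft_force: [1.1, -11.2, -1.0]
grip_width: 0.054
gripper_force: 5.4
```

About 11 N with an 8 N/mm slope, so the row is on the plate spring. I'll hold it a moment, then back off and check the nesting.

servo_tool:
  deltas: "0.63 0 0 0 0 0 0; 0.63 0 0 0 0 0 0; 0.63 0 0 0 0 0 0; 0.63 -2 0 0 0 0 0; 0.63 -5 0 0 0 0 0; 0.63 -20 0 0 0 0 0; 0.63 -35 0 0 0 0 0; 0.63 -35 0 0 0 0 0"

```text
time_s: 21.87
position: [0.6119, -0.0596, 0.0094]
tool_rot: [[-0.217, 0.976, -0.004], [0.976, 0.217, 0.001], [0.002, -0.004, -1.0]]
ft_force: [0.8, -1.0, 1.1]
grip_width: 0.0537
gripper_force: 0.0
```

servo_tool:
  deltas: "0.63 -20 0 -35 0 0 0; 0.63 -20 0 -35 0 0 0; 0.63 -20 0 -35 0 0 0; 0.63 -35 0 -10 0 0 0; 0.63 -20 0 0 0 0 0; 0.63 0 0 0 0 0 0"

```text
time_s: 22.37
position: [0.6377, -0.1756, 0.1248]
tool_rot: [[-0.212, 0.977, -0.002], [0.977, 0.212, -0.001], [-0.001, -0.002, -1.0]]
ft_force: [-0.4, 0.7, -0.1]
grip_width: 0.0541
gripper_force: 0.0
```

```bash
python3 st.py pics/g.png; python3 - <<'E'
from h import *
p=env.get_image("top");L,b=blue(p,8,130)
hsv=cv2.cvtColor(p["img"],cv2.COLOR_RGB2HSV)
y=(hsv[...,0]>18)&(hsv[...,0]<35)&(hsv[...,1]>100)
for n,m in(("blue",b),("yel",y)):
    t=L[m&(abs(L[...,0])<4)&(L[...,2]>50)];print(n,np.percentile(t,[2,98],axis=0) if len(t) else 0)
E
```

```text
TCP [   0.5814 -230.4518  124.7848] f rack [-0.2469  0.7383 -0.1348]
599 [[-30.0, -9.8, 21.7], [30.7, 27.8, 86.3]]
 yel [[-29.6, 29.3, 53.3], [29.8, 58.6, 80.9]]
 red [[-37.0, 138.2, 19.6], [-1.3, 138.7, 61.8], [37.9, 141.7, 74.1]]
479 [[-30.6, -12.4, 18.6], [27.7, 36.4, 77.1]]
 yel [[-32.0, 20.7, 31.4], [-26.0, 41.6, 61.2]]
blue [[-3.6659  3.069  77.4076]
 [ 3.6977 27.7418 86.2838]]
yel [[-3.7705 30.7779 71.5916]
 [ 3.7732 59.1998 80.2801]]
```

View pics/g.png

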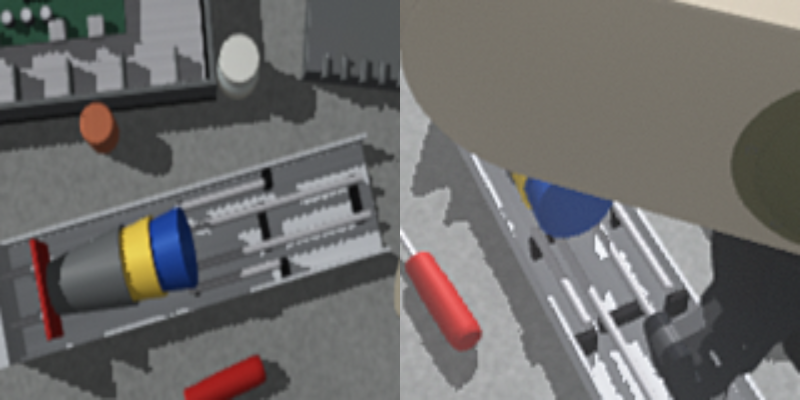

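The top crop shows blue (175,250), yellow (143,258) and grey (90,265) nested against the red plate. Blue and yellow stand out by about the same amount (roughly 27–29 mm), so blue is home. The jar, capacitor and screwdriver look undisturbed.

```bash
python3 -c "
from rig import env
print(env.close_job())"
```

```text
the job is handed in; nothing more can be done
None
```

The blue cup is fully home in the yellow cup. I pressed the row against the end plate at about 11 N, and the three cups now lie nested in the rack by the plate; the jar, capacitor and screwdriver were not touched, and the job is handed in, its verdict not shown.

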